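# Pump a ratchet clamp onto a power brick

## Robot

A 7-joint arm with a two-finger parallel gripper is mounted at the origin on a cart in front of the work surface, level with it; the furniture and walls round the work are solid. World frame = base frame: x ahead of the robot, y to its left, z up, the work surface at z = 0. Lengths are in m, angles in rad, forces in N, time in s.
With the tool pointing down it reaches from about 0.425 to 0.925 m from the base axis. Payload 6.8 kg.
Tool frame: the origin (TCP) lies at the very end of the fingers, on their centre line; the grasp point (between the pads) lies 19 mm behind it; z points along the fingers, y is the line along which they close (so a half turn about z gives the same grasp; the last joint's range is limited). The gripper opens to 85 mm and grips with 20 to 120 N. Pads are 22 mm wide; open, the fingers measure 114 mm over their backs; the gripper's body (76 mm by 85 mm) begins 54 mm behind the grasp point. The pads swing forward as they close: fully open they stand 13 mm farther back than shut.
Start: joints at [-1.211, 0.477, 0.022, 1.555, -0.011, 1.109, -0.083], TCP at [0.304, 0.602, 0.231] pointing down, gripper open.
Joint ranges: [-2.96, 2.96], [-0.34, 2.1], [-1.41, 1.46], [0.24, 2.44], [-1.37, 4.51], [0.17, 1.92], [-2.96, 2.96]. Speed limits (rad/s): [2.39, 2.39, 3.14, 3.14, 3.14, 3.14, 3.14].

## Interface

Orientations are given as a rotation vector (axis times angle).
In Python, from bench import get_obs, viewer, r gives the robot as it stands. The module is installed in compiled form; this text tells all that it offers.
- The arm moves only by the tool play_rows, never from a script. Its argument "commands" is a list that holds one entry, the list of rows, each a list of 5 numbers: the gripper's target within -1 to 1 (shut at 1, half-way at 0, fully open at -1), then the shift along the tool's x, y, z scaled (see below), then the turn about the tool's z scaled (see below). A call has 1 to 12 rows; each row is the pose to reach, as a shift and turn from the pose commanded when the call began, along the tool's axes at that moment; what a row does not reach only later rows make up. The controller multiplies each number of a shift by 0.2 m and each number of a turn by pi/2 rad. A row lasts 1/12 s, in which the tool goes at most 41.7 mm and 7.16 degrees, less where a joint would pass 70% of its speed; a pose out of reach is approached as far as the arm can. A call with a number of a shift or a turn outside -1 to 1 is refused whole. A call with a gripper value outside its range is refused whole. The fingers move at their own pace and stop on an object; "grip_force" is the grip in N (left out, the last holds). Time passes only in rows, so rows that repeat a pose let the fingers close. It gives the time, the measured TCP pose, the force, the opening and the grip force at its end, in the units of the state.
- get_obs(): the state, without advancing time (a new reading comes with each control period).
- viewer.grab_frame(name): name is "scene" or "top" or "wrist"; returns a dict with "pixels" (480x640x3 uint8, red, green, blue), "fovy" (degrees; the focal length in pixels is half the picture's height over the tangent of half this angle, whatever the lens; pixels are square), "cx", "cy" (the principal point, pixels), "world_to_cam" (4x4, takes a point from world to camera coordinates); the wrist camera has in their place "hand_eye" (4x4, takes a point from camera to tool coordinates, whose origin is the TCP and whose axes are the flange's). Camera axes: x right, y up, looking along -z (the intrinsics and any distortion apply to the point x, -y, -z); pixel columns grow to the right and rows downward; lengths in m; the calibration is good to about 2 mm. A picture is of the moment at which its call begins: read the wrist's pose just before it. There is no depth.
- r.hand_in(): hands the job in; it is judged then, once.
Trained networks look in a picture, given as the dict that the camera call returned (one of the last four; its "shot" number tells which), for a name from the list of things; names that differ only in an ending like _2 or _b are one class to them, and where a whole thing is asked for, a point or a joint stands for the part that bears it (a point fixed in the world has none). Each returns a list of dicts, best first, with "score" (0 to 1); they miss things now and then, are a little off and sometimes report something else, mostly with a low value. They report only what shows in the picture. A call takes as long as a camera call.
- viewer.trace(picture, thing): "pixels" (480x640 bool, what is visible of it) and "rect" ([left, top, right, bottom] in pixels, round what is visible of it).
The state is a dict: "clock": time; "joints": joint angles; "qvel": joint speeds; "tau": joint torques, N m; "tcp_pos": TCP position; "orientation": TCP orientation; "contact_force": force on the tool from outside, world axes, zero at the start; "moment": the same for the moment, N m; "grip_width": finger opening in m; "gripper_force": force on a finger pad.
Only numpy, scipy, OpenCV 4.12 (cv2) and the standard library are available. Lean on these libraries where they do the work, as an engineer would, in place of code of your own. Each camera call takes 0.05 s, during which the arm holds its last target. There are 200 camera calls.

## Task

Lay the black power brick lengthwise in the bed of the blue ratchet clamp, between the sliding jaw and the sprung pad of the end block, and let go. Then take the red handle and pump it, one click a stroke, until the jaw stays locked pressing the brick against the sprung pad with 14 to 30 N (go by the pull you feel at the handle), and no harder. Move the jaw only by its handle, leave the handle pushed back to its rest, and do not disturb the other things on the desk.

Things in the scene. Friction and masses are not known exactly. Their poses are not given: they have to be found in the camera images.
- clamp: Ratchet clamp fixed to the desk: grey base 320 x 50 x 12 mm, blue end block with a sprung pad at the far end, blue sliding jaw, two blue cheeks 98 mm high carrying an upright pump lever with a red grip. Origin: on the desk, on the base's centre line, 155 mm from its far end. +x: the way the jaw advances, towards the end block; z up. It has no release: a click too many cannot be taken back.
- bed_centre (a point): Point on the upper face of the clamp's base (12 mm above the desk), on its centre line, where the middle of the brick may be laid. The jaw's front face starts 67 to 73 mm behind it (-x), the end block's pad stands 67 to 91 mm ahead of it (+x). Axes as the clamp's.
- jaw: The sliding jaw: blue block 24 x 48 x 38 mm with a toothed bar 138 mm long behind it, 6 mm tooth pitch, captive in the clamp's rails. Origin: middle of the lower edge of its front face (the face that meets the brick), on the base, 12 mm above the desk; x as the clamp's. A holding pawl stops it from going back.
- pump_lever (a joint): Pump lever: 0 = rest, leaning 0.23 rad towards the jaw (+x) against a stop; grows as the handle is pulled away from the jaw (-x); 0.23 = upright, other stop. Below about 0.04 it catches the next tooth; the click comes at about 0.175 (a little later under load), so stroke to 0.20 to 0.22. A stroke advances the jaw one 6 mm tooth. It stays where it is left (0.4 N drag); starts at 0 to 0.06.
- handle (a point): Centre of the red barrel grip on the lever, a sleeve that turns freely: 22 mm diameter, 28 mm long, axis across the clamp (clamp y), about 182 mm above the desk, 100 mm from the pivot. Pinch its two flat ends, or across. Pull held at the end of a stroke: 1 to 5 N while the jaw runs free; later the force that stays locked on the brick is about 2.2 x (pull - 3 N), good to 4 N.
- lever_pivot (a point): Axis of the lever's hinge, on the clamp's centre line, 84 mm above the desk, 130 mm behind the clamp's origin. The hinge axis is the clamp's y. Axes as the clamp's.
- brick_centre (a point): Centre (half-way up) of the black power brick, 118 x 62 x 32 mm, 0.2 to 0.4 kg, lying flat on the desk; x along its length, y across its width (grasp across the 62 mm).
- power_brick: The same black power brick; origin at the centre of its underside, x along its length.
- tape: Roll of brown tape lying flat, 81 mm across, 19 mm high; bystander. Origin: underside.
- cutter: Side cutter with red grips, 116 x 47 x 12 mm; bystander. Origin: underside.
- stick: Red memory stick 56 x 17 x 8 mm; bystander. Origin: underside.
- pad_stop (a point): Mean place of the pad's face on the end block, 30 mm above the desk, fixed to the clamp. The block is screwed down differently each time: the real face lies up to 12 mm before or behind this point and is not measured. The pad (46 mm wide) rests on springs preloaded to 6 N, then yields 1 mm per 1.6 N for 20 mm, after which it is solid. Axes as the clamp's.

How it is judged:
On the way, in this order (a step that is already met when the one before it is completed fails the run):
1. the brick lies flat in the clamp's bed, lengthwise, between jaw and end block, let go (x of brick_centre in the frame of bed_centre between -0.018 and 0.036 m and y of brick_centre in the frame of bed_centre between -0.014 and 0.014 m and z of brick_centre in the frame of bed_centre between 0.013 and 0.019 m and angle between the x axis of power_brick and the x axis of clamp, either way round below 0.2 rad and contact force between the fingers and power_brick below 0.2 N), for 0.2 s.
2. the jaw presses the brick with 14 to 30 N and stays locked with the handle back (contact force between jaw and power_brick between 14 and 30 N and value of joint pump_lever below 0.07 rad), for 0.2 s.
At the end, for the whole second after the job is handed in: The brick lies flat on the clamp's bed, held between jaw and end block, no more than 16 mm off the centre line and square to it within 0.1 rad, at rest; the locked jaw presses it with 14 to 30 N; the handle is back at its rest (below 0.07 rad) and let go (all of step 2 and x of brick_centre in the frame of bed_centre between 0.004 and 0.056 m and y of brick_centre in the frame of bed_centre between -0.016 and 0.016 m and z of brick_centre in the frame of bed_centre between 0.013 and 0.019 m and angle between the x axis of power_brick and the x axis of clamp, either way round below 0.1 rad and linear speed of power_brick below 0.02 m/s); the robot touches nothing.
It fails at once if the brick is squeezed with more than 40 N by the jaw (contact force between jaw and power_brick above 40 N).
It fails at once if the jaw is pushed with the fingers in place of the handle (over 8 N) (contact force between the fingers and jaw above 8 N).
It fails at once if one of the other things (tape, cutter, stick) is moved by over 20 mm (distance of any of tape, cutter, stick from where it was at the start of the episode above 0.02 m).
It also fails if it takes over 72 s, if anything falls off the work surface, if the arm or the gripper's body presses on something with over 40 N, if the wrist force passes 120 N, or if a joint passes its speed limit or range.

## Working session

There is one attempt and no reset: what is moved stays moved. The work goes in short steps, Python scripts to look and compute and a tool call to move; the robot and the scene stay as the last step left them, time stands still between calls to the robot, and variables do not carry over. Pictures are saved under pics/ and viewed, at most 10 in all, crops included, and the job is handed in when it is done.

Besides the shell and the picture viewer there is one more tool, called after "Emit:" as name(argument=value, ...), one argument or row to a line, values as JSON. play_rows: Moves the arm, as the interface text tells. Shifts and turns lie within -1 to 1; 1 stands for 0.2 m of shift or pi/2 rad of turn. Its arguments: {"type":"object","properties":{"commands":{"type":"array","items":{"type":"array","items":{"type":"array","items":{"type":"number","minimum":-1,"maximum":1}}}},"grip_force":{"type":"number"}},"required":["commands"]}

```bash
mkdir -p pics; cat > h.py <<'E'
import numpy as np, cv2
from bench import get_obs, viewer, r
from scipy.spatial.transform import Rotation as R
def K(f): 
    h=f["pixels"].shape[0]; return h/2/np.tan(np.radians(f["fovy"])/2)
def ray(f,u,v):
    k=K(f); d=np.array([(u-f["cx"])/k,-(v-f["cy"])/k,-1.])
    if "world_to_cam" in f: T=np.linalg.inv(np.array(f["world_to_cam"]))
    else:
        o=f["obs"]; B=np.eye(4); B[:3,:3]=R.from_rotvec(o["orientation"]).as_matrix(); B[:3,3]=o["tcp_pos"]; T=B@np.array(f["hand_eye"])
    return T[:3,3],T[:3,:3]@d
def at_z(f,u,v,z):
    o,d=ray(f,u,v); return o+d*(z-o[2])/d[2]
def grab(n):
    o=get_obs(); f=viewer.grab_frame(n); f["obs"]=o; return f
def proj(f,p):
    q=np.array(f["world_to_cam"])@np.append(p,1); k=K(f); return f["cx"]+k*q[0]/-q[2], f["cy"]-k*q[1]/-q[2]
def save(f,n): cv2.imwrite("pics/"+n,f["pixels"][:,:,::-1])
E
python3 - <<'E'
from h import *
for n in("top","scene"):
    f=grab(n); save(f,n+"1.png"); print(n,{k:(v if k!="pixels" else v.shape) for k,v in f.items() if k!="obs"})
    for t in("clamp","jaw","pump_lever","power_brick","tape","cutter","stick"):
        for d in viewer.trace(f,t)[:2]:
            c=cv2.minAreaRect(np.argwhere(d["pixels"])[:,::-1].astype(np.float32)); print(t,round(d["score"],2),d["rect"],np.round(np.hstack([*c]),1))
print(get_obs())
E
```

```text
top {'pixels': (480, 640, 3), 'fovy': 46.06826084523642, 'cx': 317.97234301409543, 'cy': 243.9479234399521, 'world_to_cam': array([[-0.01997363, -0.99964516, -0.01762432,  0.38667259],
       [ 0.98948836, -0.02228983,  0.14288436, -0.44727478],
       [-0.1432265 , -0.01458514,  0.98958246, -1.06689048],
       [ 0.        ,  0.        ,  0.        ,  1.        ]]), 'shot': 1}
clamp 0.76 [306.6, 203.2, 436.2, 336.8] [370.  268.5  30.4 161.9  45. ]
jaw 0.61 [291.2, 280.2, 362.7, 351.4] [322.5 317.   24.7  84.1  45. ]
pump_lever 0.86 [316.9, 292.7, 348.2, 320.3] [330.  307.   18.4  25.5  45. ]
power_brick 0.56 [279.7, 224.0, 345.9, 287.3] [311.5 253.4  62.1  32.6  50.7]
tape 0.59 [226.2, 276.1, 271.7, 312.2] [247.5 291.5  41.   41.   90. ]
cutter 0.78 [281.4, 184.7, 336.4, 215.6] [307.  198.5  54.3  22.3  22.6]
stick 0.41 [309.6, 207.9, 428.2, 334.0] [370.3 268.4  28.3 159.9  45.4]
scene {'pixels': (480, 640, 3), 'fovy': 43.92868854628364, 'cx': 319.29417772192625, 'cy': 234.3503045768217, 'world_to_cam': array([[-0.5954163 ,  0.80330517, -0.01342516, -0.01260481],
       [-0.63717274
[... 841 characters left out ...]
.6]
{'clock': 0.8, 'joints': array([-1.21105808,  0.47697775,  0.02240642,  1.55540511, -0.01148737,
        1.10931074, -0.08305056]), 'qvel': array([ 0.00142959,  0.00147725,  0.00072677,  0.00011834,  0.00020017,
        0.00054756, -0.0016644 ]), 'tau': array([ 1.41042481e-03, -5.96278560e+01,  1.60708196e+00, -2.81519777e+01,
        1.25524055e-02,  1.66602287e-03,  1.83417876e-05]), 'tcp_pos': array([0.30440319, 0.6024781 , 0.2313208 ]), 'orientation': array([7.28150949e-01, 3.05603877e+00, 4.30288148e-05]), 'contact_force': array([-0.09381649, -0.6807193 , -0.2175582 ]), 'moment': array([ 0.01940375,  0.03572469, -0.00250361]), 'gripper_force': 0.0, 'grip_width': 0.08528920076264877}
```

```bash
python3 - <<'E'
import cv2,numpy as np
a=cv2.imread("pics/top1.png")[160:380,200:460]; b=cv2.imread("pics/scene1.png")[130:390,180:480]
a=cv2.resize(a,(0,0),fx=2.9,fy=2.9,interpolation=cv2.INTER_CUBIC); cv2.imwrite("pics/a.png",a[:600,:800])
b=cv2.resize(b,(0,0),fx=2.3,fy=2.3,interpolation=cv2.INTER_CUBIC); cv2.imwrite("pics/b.png",b[:600,:800])
E
```

```text
(no output)
```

View pics/a.png

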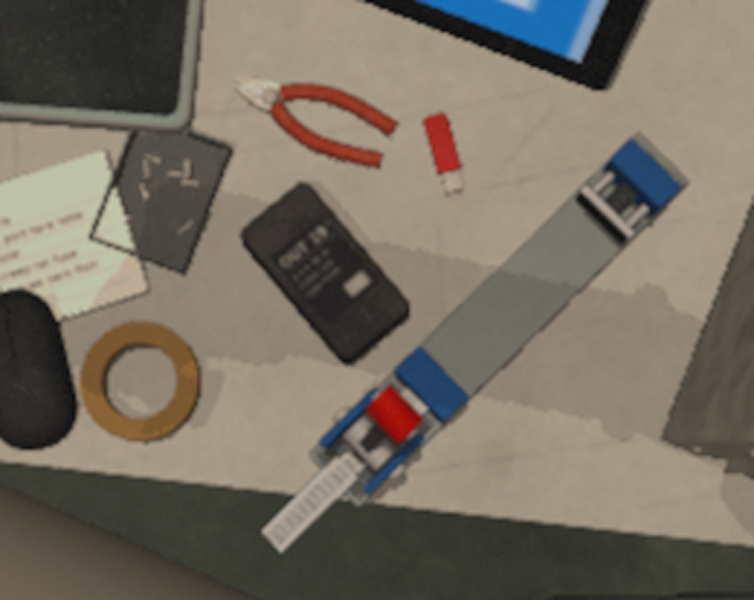

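View pics/b.png

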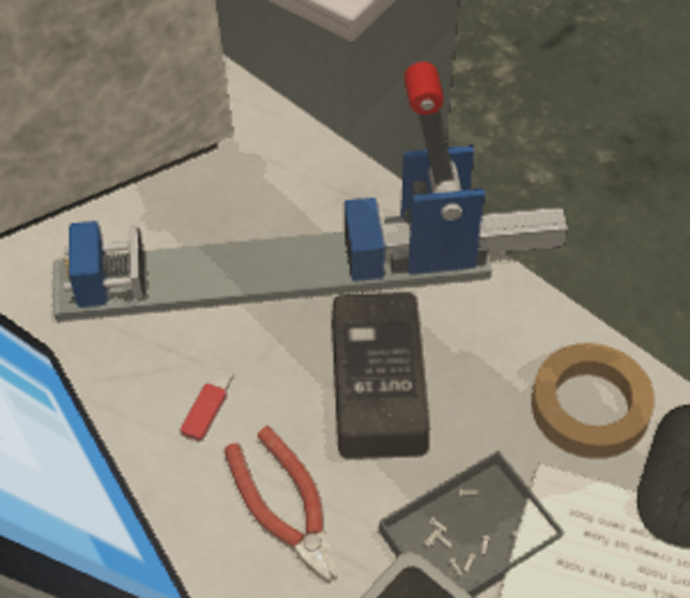

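The top crop shows the clamp running from near left (320,480) to far right (665,155). The jaw is at (433,385), the red grip at (395,415) and the brick at (327,272). The brick is diagonal, at about 90° to the clamp. The cutter and stick are well clear of it.

```bash
python3 - <<'E'
from h import *
f=grab("top"); g=lambda x,y,z: at_z(f,200+x/2.9,160+y/2.9,z)
P=lambda n,v: print(n,np.round(v,4))
far=[g(636,135,.012),g(690,182,.012)]; P("far",np.array(far)); 
near=[g(315,455,.012),g(370,502,.012)]; P("near",np.array(near))
fm=np.mean(far,0); nm=np.mean(near,0); P("len",np.linalg.norm(fm-nm)); x=(fm-nm)/np.linalg.norm(fm-nm); P("yaw",np.degrees(np.arctan2(x[1],x[0])))
L=[g(425,350,.012),g(580,205,.012)]; Rr=[g(470,400,.012),g(635,240,.012)]
for a in(L,Rr): d=a[1]-a[0]; P("edge yaw",np.degrees(np.arctan2(d[1],d[0])))
J=np.array([g(420,350,.05),g(398,375,.05),g(447,423,.05),g(468,398,.05)]); P("jaw",J); P("jawfront",(J[0]+J[3])/2)
B=np.array([g(305,183,.032),g(243,235,.032),g(348,362,.032),g(408,305,.032)]); P("brick c",B.mean(0)); P("sides",[np.linalg.norm(B[0]-B[1]),np.linalg.norm(B[1]-B[2]),np.linalg.norm(B[2]-B[3]),np.linalg.norm(B[3]-B[0])])
d=B[2]-B[1]+B[3]-B[0]; P("byaw",np.degrees(np.arctan2(d[1],d[0])))
P("handle",g(395,415,.185))
pad=[g(583,192,.05),g(630,240,.05)];P("padface z50",np.array(pad))
o=get_obs(); M=R.from_rotvec(o["orientation"]).as_matrix(); P("toolx,y,z",M.T)
P("handeye",viewer.grab_frame("wrist")["hand_eye"])
# mask-based brick
m=viewer.trace(f,"power_brick")[0]["pixels"]; c=cv2.minAreaRect(np.argwhere(m)[:,::-1].astype(np.float32)); b=cv2.boxPoints(c); Q=np.array([at_z(f,*p,.028) for p in b]); P("brick mask c",Q.mean(0)); P("q",Q)
E
```

```text
far [[0.5301 0.1724 0.012 ]
 [0.4962 0.1369 0.012 ]]
near [[0.3148 0.3986 0.012 ]
 [0.2827 0.3622 0.012 ]]
len 0.3113
yaw -46.487
edge yaw -48.2407
edge yaw -47.4211
jaw [[0.3813 0.3271 0.05  ]
 [0.3652 0.3419 0.05  ]
 [0.3332 0.3107 0.05  ]
 [0.3492 0.2965 0.05  ]]
jawfront [0.3653 0.3118 0.05  ]
brick c [0.4375 0.3885 0.032 ]
sides [0.055  0.1116 0.0556 0.1086]
byaw -141.4849
handle [0.3339 0.3466 0.185 ]
padface z50 [[0.4843 0.2158 0.05  ]
 [0.4513 0.1861 0.05  ]]
toolx,y,z [[-8.926e-01  4.509e-01  0.000e+00]
 [ 4.509e-01  8.926e-01  1.000e-04]
 [ 0.000e+00  1.000e-04 -1.000e+00]]
handeye [[-7.000e-04  9.466e-01  3.224e-01  8.400e-02]
 [ 1.000e+00  8.000e-04 -2.000e-04 -8.000e-04]
 [-4.000e-04  3.224e-01 -9.466e-01 -1.446e-01]
 [ 0.000e+00  0.000e+00  0.000e+00  1.000e+00]]
brick mask c [0.4382 0.3903 0.028 ]
q [[0.4638 0.4522 0.028 ]
 [0.5045 0.4035 0.028 ]
 [0.4121 0.3285 0.028 ]
 [0.3723 0.377  0.028 ]]
```

Emit:
play_rows(
  commands=[
    [[-1, -0.98, -0.65, 0.3, -0.73], [-1, -0.98, -0.65, 0.3, -0.73], [-1, -0.98, -0.65, 0.3, -0.73], [-1, -0.98, -0.65, 0.3, -0.73], [-1, -0.98, -0.65, 0.3, -0.73], [-1, -0.98, -0.65, 0.3, -0.73], [-1, -0.98, -0.65, 0.3, -0.73], [-1, -0.98, -0.65, 0.3, -0.73], [-1, -0.98, -0.65, 0.3, -0.73], [-1, -0.98, -0.65, 0.3, -0.73], [-1, -0.98, -0.65, 0.3, -0.73], [-1, -0.98, -0.65, 0.3, -0.73]],
  ],
)

```text
clock: 1.95
tcp_pos: [0.4207, 0.3982, 0.1714]
orientation: [-1.041, 2.964, 0.0]
contact_force: [-0.3, 0.2, -0.5]
grip_width: 0.085
gripper_force: 0.0
```

```bash
python3 - <<'E'
from h import *
f=grab("wrist"); save(f,"w1.png"); P=lambda n,v: print(n,np.round(v,4))
o=f["obs"]; P("tcp",o["tcp_pos"]); M=R.from_rotvec(o["orientation"]).as_matrix(); P("axes",M.T); P("j",o["joints"]); P("f",o["contact_force"])
for d in viewer.trace(f,"power_brick")[:2]:
    c=cv2.minAreaRect(np.argwhere(d["pixels"])[:,::-1].astype(np.float32)); b=cv2.boxPoints(c); print(d["score"],b)
    Q=np.array([at_z(f,*p,.030) for p in b]); P("c",Q.mean(0)); P("q",Q)
    print([np.linalg.norm(Q[i]-Q[i-1]) for i in range(4)]); 
    e=max(((Q[i]-Q[i-1]) for i in range(4)),key=np.linalg.norm); P("yaw",np.degrees(np.arctan2(e[1],e[0])))
E
```

```text
tcp [0.4207 0.3982 0.1714]
axes [[-7.803e-01 -6.254e-01 -2.000e-04]
 [-6.254e-01  7.803e-01  1.000e-04]
 [ 1.000e-04  2.000e-04 -1.000e+00]]
j [-0.7282  0.3922 -0.1742  1.8391  0.0835  0.9172  1.3063]
f [-0.2882  0.1819 -0.4633]
0.8 [[250. 143.]
 [339. 143.]
 [339. 307.]
 [250. 307.]]
c [0.4384 0.39   0.03  ]
q [[0.409  0.3307 0.03  ]
 [0.3726 0.3761 0.03  ]
 [0.4653 0.4525 0.03  ]
 [0.5067 0.4008 0.03  ]]
[np.float64(0.12024049763616979), np.float64(0.05821814230075654), np.float64(0.12010968134774745), np.float64(0.06625346302384624)]
yaw -144.3502
```

View pics/w1.png

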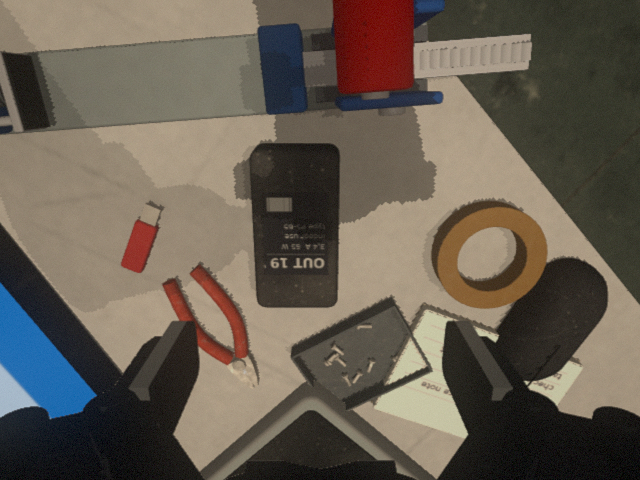

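The wrist view shows the brick at about (295,225), aligned with the tool's x. The cutter grip tip at (195,268) is clear of the finger's path.

Emit:
play_rows(
  commands=[
    [[-1, -0.044, -0.088, 0.3, 0], [-1, -0.044, -0.088, 0.5, 0], [-1, -0.044, -0.088, 0.7, 0], [-1, -0.044, -0.088, 0.82, 0], [-1, -0.044, -0.088, 0.82, 0], [1, -0.044, -0.088, 0.82, 0], [1, -0.044, -0.088, 0.82, 0], [1, -0.044, -0.088, 0.82, 0], [1, -0.044, -0.088, 0.82, 0], [1, -0.044, -0.088, 0.82, 0], [1, -0.044, -0.088, 0.82, 0], [1, -0.044, -0.088, 0.82, 0]],
  ],
  grip_force=50,
)

```text
clock: 3.05
tcp_pos: [0.4398, 0.3913, 0.01]
orientation: [-1.045, 2.959, 0.003]
contact_force: [-0.6, -1.3, 9.2]
grip_width: 0.0608
gripper_force: 57.9
```

Emit:
play_rows(
  commands=[
    [[1, 0, 0, -0.2, 0], [1, 0, 0, -0.4, 0], [1, 0, 0, -0.6, 0], [1, 0, 0, -0.6, 0]],
  ],
)

```text
clock: 3.38
tcp_pos: [0.4423, 0.3938, 0.1364]
orientation: [-1.041, 2.95, 0.01]
contact_force: [0.5, 1.7, -1.6]
grip_width: 0.0611
gripper_force: 57.5
```

```bash
python3 - <<'E'
from h import *
P=lambda n,v: print(n,np.round(v,4))
o=get_obs(); P("tcp",o["tcp_pos"]); P("w",o["grip_width"]); P("f",o["contact_force"])
f=viewer.grab_frame("wrist"); print(f["fovy"],f["cx"],f["cy"]); 
f["obs"]=dict(tcp_pos=[.4207,.3982,.1714],orientation=R.from_matrix(np.array([[-.7803,-.6254,0],[-.6254,.7803,0],[0,0,-1]]).T).as_rotvec())
g=lambda x,y,z: at_z(f,x,y,z)
def yaw(a,b): d=b-a; return np.degrees(np.arctan2(d[1],d[0]))
lo=[g(262,117,.006),g(60,128,.006)]; up=[g(258,36,.012),g(40,49,.012)]
P("yaw",[yaw(*lo),yaw(*up)]); P("lo",lo); P("up",up)
jf=[g(259,27,.05),g(267,112,.05)]; P("jawfront",jf); P("jm",np.mean(jf,0))
E
```

```text
tcp [0.4423 0.3938 0.1364]
w 0.0611
f [ 0.4875  1.7237 -1.6301]
58.34497219146409 320.23889269412894 236.62548570664669
yaw [-48.328  -48.2187]
lo [[0.3938 0.3256 0.006 ]
 [0.4883 0.2194 0.006 ]]
up [[0.354  0.2942 0.012 ]
 [0.4488 0.1881 0.012 ]]
jawfront [[0.35   0.2984 0.05  ]
 [0.3841 0.3291 0.05  ]]
jm [0.3671 0.3137 0.05  ]
```

Emit:
play_rows(
  commands=[
    [[1, 0.04, -0.04, 0, 0.08], [1, 0.12, -0.12, 0, 0.16], [1, 0.2, -0.2, 0, 0.24], [1, 0.28, -0.28, 0, 0.32], [1, 0.36, -0.36, 0, 0.4], [1, 0.42, -0.42, 0, 0.48], [1, 0.47, -0.46, 0, 0.56], [1, 0.493, -0.467, 0, 0.64], [1, 0.493, -0.467, 0, 0.72], [1, 0.493, -0.467, 0, 0.8], [1, 0.493, -0.467, 0, 0.88], [1, 0.493, -0.467, 0, 0.96]],
  ],
)

```text
clock: 4.43
tcp_pos: [0.4198, 0.2547, 0.1268]
orientation: [-1.263, -2.876, 0.002]
contact_force: [-0.8, -0.2, -2.7]
grip_width: 0.0607
gripper_force: 57.3
```

```bash
python3 - <<'E'
from h import *
P=lambda n,v: print(n,np.round(v,4))
f=grab("wrist"); o=get_obs(); P("tcp",o["tcp_pos"]); P("w",o["grip_width"]); P("f",o["contact_force"]);P("j",o["joints"]); M=R.from_rotvec(o["orientation"]).as_matrix(); P("axes",M.T)
save(f,"w2.png")
E
```

```text
tcp [0.4197 0.2548 0.1268]
w 0.0607
f [ 0.1239  1.5653 -2.7362]
j [-0.8219  0.3169  0.1775  2.0938 -0.0819  0.7384  0.1438]
axes [[-6.715e-01  7.410e-01  1.000e-04]
 [ 7.410e-01  6.715e-01 -1.200e-03]
 [-9.000e-04 -7.000e-04 -1.000e+00]]
```

View pics/w2.png

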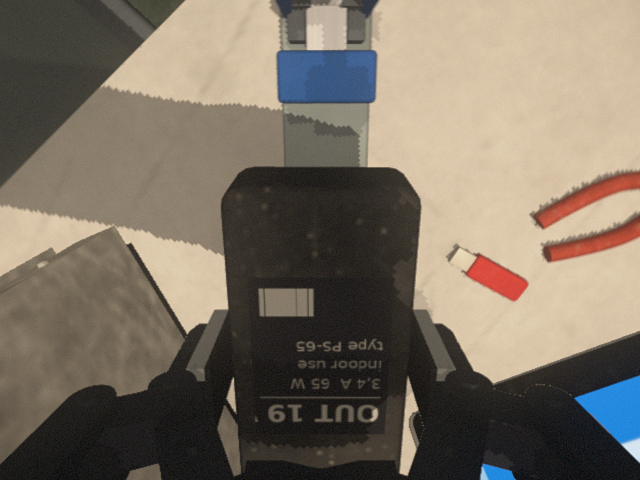

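The wrist view shows the jaw (277–377) and base centred near u=326.5, and the brick at 320.5. I'll shift about 2.7 mm in tool y, then lower it.

Emit:
play_rows(
  commands=[
    [[1, 0, 0.0135, 0.1, 0], [1, 0, 0.0135, 0.2, 0], [1, 0, 0.0135, 0.3, 0], [1, 0, 0.0135, 0.38, 0], [1, 0, 0.0135, 0.44, 0], [1, 0, 0.0135, 0.48, 0], [1, 0, 0.0135, 0.51, 0], [1, 0, 0.0135, 0.52, 0], [1, 0, 0.0135, 0.52, 0], [1, 0, 0.0135, 0.52, 0]],
  ],
)

```text
clock: 5.32
tcp_pos: [0.4228, 0.2574, 0.0238]
orientation: [1.253, 2.88, 0.001]
contact_force: [-0.3, -0.5, -2.7]
grip_width: 0.0607
gripper_force: 57.3
```

Emit:
play_rows(
  commands=[
    [[1, 0, 0, 0.008, 0], [1, 0, 0, 0.008, 0], [0.2, 0, 0, 0.008, 0], [-1, 0, 0, 0.008, 0], [-1, 0, 0, 0.008, 0], [-1, 0, 0, 0.008, 0], [-1, 0, 0, 0.008, 0], [-1, 0, 0, 0.008, 0], [-1, 0, 0, -0.1, 0], [-1, 0, 0, -0.3, 0], [-1, 0, 0, -0.5, 0], [-1, 0, 0, -0.7, 0]],
  ],
)

```text
clock: 6.32
tcp_pos: [0.422, 0.2566, 0.1647]
orientation: [-1.254, -2.88, 0.002]
contact_force: [0.0, 0.8, -0.2]
grip_width: 0.085
gripper_force: 0.0
```

```bash
python3 - <<'E'
from h import *
P=lambda n,v: print(n,np.round(v,4))
f=grab("wrist"); o=get_obs(); P("tcp",o["tcp_pos"]); P("f",o["contact_force"]); M=R.from_rotvec(o["orientation"]).as_matrix(); P("axes",M.T)
save(f,"w3.png")
E
```

```text
tcp [0.4259 0.2592 0.1722]
f [2.283  1.9461 4.9497]
axes [[-6.806e-01  7.327e-01 -4.000e-04]
 [ 7.326e-01  6.806e-01  1.070e-02]
 [ 8.100e-03  7.000e-03 -9.999e-01]]
```

View pics/w3.png

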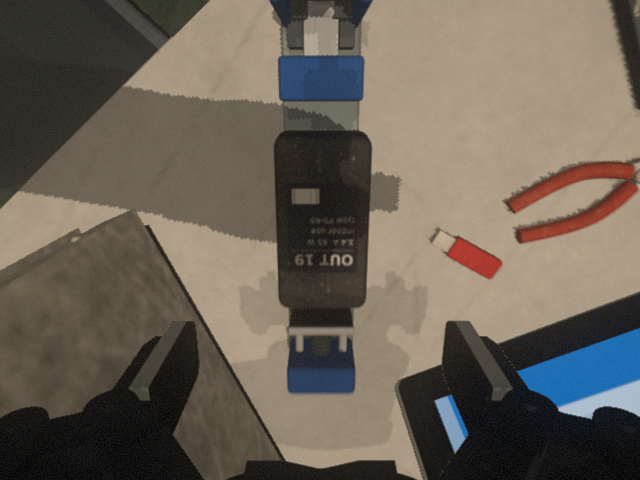

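The brick lies centred in the bed: its mid is at u≈323, against 321 for the jaw and end block. It has gaps at both ends. Next is the handle.

Emit:
play_rows(
  commands=[
    [[-1, 0, 0, -0.2, 0], [-1, 0, 0, -0.4, 0], [-1, 0.1, 0, -0.52, 0], [-1, 0.25, 0, -0.52, 0], [-1, 0.4, 0, -0.52, 0], [-1, 0.52, 0, -0.52, 0], [-1, 0.6, 0, -0.52, 0], [-1, 0.628, 0, -0.52, 0], [-1, 0.628, 0, -0.52, 0], [-1, 0.628, 0, -0.52, 0], [-1, 0.628, 0, -0.52, 0]],
  ],
)

```text
clock: 7.28
tcp_pos: [0.338, 0.3479, 0.2672]
orientation: [1.257, 2.879, -0.001]
contact_force: [0.4, 0.1, 0.3]
grip_width: 0.0855
gripper_force: 0.0
```

```bash
python3 - <<'E'
from h import *
P=lambda n,v: print(n,np.round(v,4))
f=grab("wrist"); o=f["obs"]; P("tcp",o["tcp_pos"]); P("f",o["contact_force"]); M=R.from_rotvec(o["orientation"]).as_matrix(); P("axes",M.T)
save(f,"w4.png")
hsv=cv2.cvtColor(f["pixels"],cv2.COLOR_RGB2HSV); m=((hsv[...,0]<8)|(hsv[...,0]>172))&(hsv[...,1]>150)&(hsv[...,2]>60)
n,l,s,c=cv2.connectedComponentsWithStats(m.astype(np.uint8)); i=1+np.argmax(s[1:,4]); print(s[i],c[i])
x,y,w,h=s[i][:4]
for n,(u,v) in dict(top=(x+w/2,y),bot=(x+w/2,y+h),l=(x,y+h/2),r=(x+w,y+h/2),c=c[i]).items():
    q=at_z(f,u,v,.185); d=(q-o["tcp_pos"])@M; P(n,d[:2])
E
```

```text
tcp [0.338  0.3479 0.2672]
f [0.384  0.1133 0.3325]
axes [[-6.798e-01  7.334e-01 -5.000e-04]
 [ 7.334e-01  6.798e-01 -2.000e-04]
 [ 2.000e-04 -5.000e-04 -1.000e+00]]
[ 294  223   51   39 1926] [319.07165109 242.14278297]
top [ 0.0145 -0.0014]
bot [-0.0087 -0.0014]
l [ 0.0031 -0.0157]
r [0.003  0.0129]
c [ 0.0033 -0.0017]
```

View pics/w4.png

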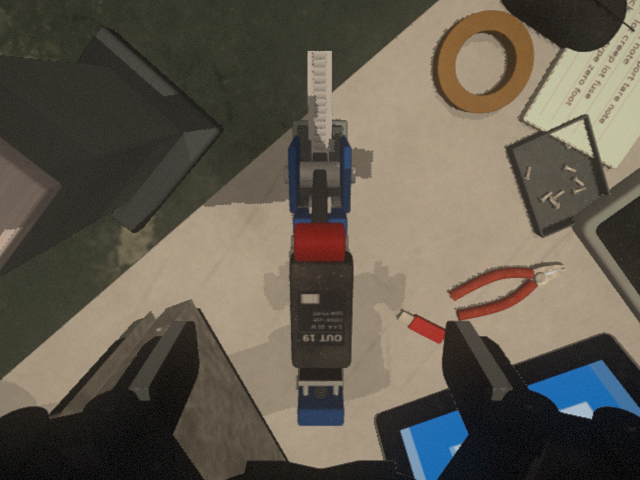

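Emit:
play_rows(
  commands=[
    [[-1, 0.015, -0.007, 0.15, 0], [-1, 0.015, -0.007, 0.3, 0], [-1, 0.015, -0.007, 0.42, 0], [-1, 0.015, -0.007, 0.5, 0], [-1, 0.015, -0.007, 0.52, 0], [-1, 0.015, -0.007, 0.52, 0], [1, 0.015, -0.007, 0.52, 0], [1, 0.015, -0.007, 0.52, 0], [1, 0.015, -0.007, 0.52, 0], [1, 0.015, -0.007, 0.52, 0], [1, 0.015, -0.007, 0.52, 0], [1, 0.015, -0.007, 0.52, 0]],
  ],
  grip_force=60,
)

```text
clock: 8.33
tcp_pos: [0.3344, 0.3509, 0.1642]
orientation: [1.254, 2.88, 0.003]
contact_force: [-0.1, -1.0, 5.0]
grip_width: 0.0269
gripper_force: 59.4
```

Emit:
play_rows(
  commands=[
    [[1, 0, 0, 0, 0], [1, 0, 0, 0, 0], [1, 0, 0, 0, 0], [1, 0, 0, 0, 0], [1, 0, 0, 0, 0], [1, 0, 0, 0, 0]],
  ],
)

```text
clock: 8.83
tcp_pos: [0.3344, 0.3509, 0.1642]
orientation: [1.254, 2.88, 0.003]
contact_force: [-0.2, -1.8, 5.6]
grip_width: 0.0274
gripper_force: 59.5
```

```bash
cat >> h.py <<'E'
def st():
    o=get_obs(); M=R.from_rotvec(o["orientation"]).as_matrix(); print("t %.2f tcp"%o["clock"],np.round(o["tcp_pos"],4),"F tool",np.round(M.T@o["contact_force"],2),"w",round(o["grip_width"],4), "s",round(float(o["tcp_pos"]@[.669,-.743,0]),4))
E
python3 -c "
from h import *
st()"
```

```text
t 8.83 tcp [0.3344 0.3509 0.1642] F tool [-1.19 -1.33 -5.57] w 0.0274 s -0.037
```

Emit:
play_rows(
  commands=[
    [[1, -0.015, 0, 0, 0], [1, -0.03, 0, 0, 0], [1, -0.03, 0, 0, 0], [1, -0.03, 0, 0, 0]],
  ],
)

```text
clock: 9.17
tcp_pos: [0.3364, 0.3487, 0.1637]
orientation: [-1.25, -2.879, -0.005]
contact_force: [-5.2, 7.7, 0.2]
grip_width: 0.027
gripper_force: 59.7
```

```bash
python3 -c "
from h import *
st()"
```

```text
t 9.17 tcp [0.3364 0.3487 0.1637] F tool [ 9.14  1.44 -0.16] w 0.027 s -0.034
```

Emit:
play_rows(
  commands=[
    [[1, 0.03, 0, -0.003, 0], [1, 0.06, 0, -0.007, 0], [1, 0.09, 0, -0.011, 0], [1, 0.12, 0, -0.013, 0], [1, 0.12, 0, -0.013, 0], [1, 0.12, 0, -0.013, 0], [1, 0.12, 0, -0.013, 0]],
  ],
)

```text
clock: 9.75
tcp_pos: [0.322, 0.364, 0.1662]
orientation: [1.254, 2.88, 0.002]
contact_force: [3.9, 0.8, 4.2]
grip_width: 0.0269
gripper_force: 60.1
```

```bash
python3 -c "
from h import *
st()"
```

```text
t 9.75 tcp [0.322  0.364  0.1662] F tool [-2.08  3.38 -4.21] w 0.0269 s -0.0551
```

Emit:
play_rows(
  commands=[
    [[1, -0.04, 0, 0.004, 0], [1, -0.08, 0, 0.009, 0], [1, -0.12, 0, 0.013, 0], [1, -0.12, 0, 0.013, 0], [1, -0.12, 0, 0.013, 0], [1, -0.09, 0, 0.01, 0], [1, -0.06, 0, 0.006, 0], [1, -0.03, 0, 0.002, 0], [1, 0, 0, 0, 0], [1, 0, 0, 0, 0], [1, 0, 0, 0, 0], [1, 0, 0, 0, 0]],
  ],
)

```text
clock: 10.75
tcp_pos: [0.3223, 0.3636, 0.1662]
orientation: [1.255, 2.88, 0.002]
contact_force: [4.2, 1.5, 4.8]
grip_width: 0.0268
gripper_force: 60.8
```

```bash
python3 -c "
from h import *
st(); f=grab('scene'); save(f,'s2.png')
cv2.imwrite('pics/s2c.png',cv2.resize(f['pixels'][130:270,190:440,::-1],(0,0),fx=3,fy=3))"
```

```text
t 10.75 tcp [0.3223 0.3636 0.1662] F tool [-1.76  4.17 -4.79] w 0.0268 s -0.0545
```

View pics/s2c.png

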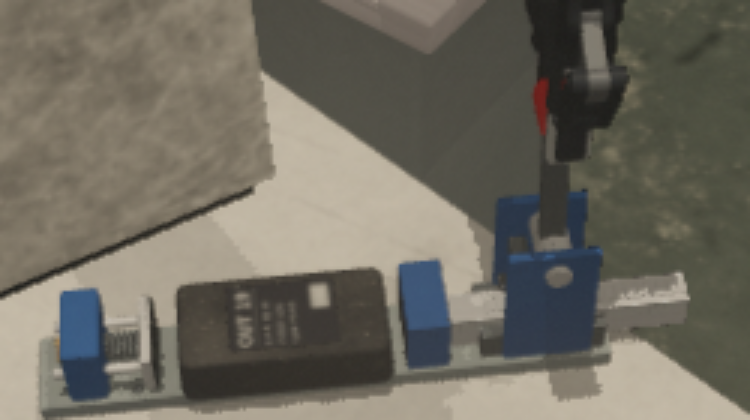

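The scene view shows the jaw (405–450) now close behind the brick (180–390). The pad gap is about 15–20 px, and the grip is held with the lever upright. I'll continue pumping.

Emit:
play_rows(
  commands=[
    [[1, -0.04, 0, 0.004, 0], [1, -0.08, 0, 0.009, 0], [1, -0.12, 0, 0.013, 0], [1, -0.12, 0, 0.013, 0], [1, -0.12, 0, 0.013, 0], [1, -0.09, 0, 0.01, 0], [1, -0.06, 0, 0.006, 0], [1, -0.03, 0, 0.002, 0], [1, 0.002, 0, 0, 0], [1, 0.002, 0, 0, 0], [1, 0.002, 0, 0, 0], [1, 0.002, 0, 0, 0]],
  ],
)

```text
clock: 11.8
tcp_pos: [0.322, 0.364, 0.1662]
orientation: [1.254, 2.88, 0.002]
contact_force: [3.3, 1.4, 4.9]
grip_width: 0.0268
gripper_force: 60.9
```

```bash
python3 -c "
from h import *
st()"
```

```text
t 11.80 tcp [0.322  0.364  0.1662] F tool [-1.25  3.34 -4.86] w 0.0268 s -0.055
```

Emit:
play_rows(
  commands=[
    [[1, -0.04, 0, 0.004, 0], [1, -0.08, 0, 0.009, 0], [1, -0.12, 0, 0.013, 0], [1, -0.12, 0, 0.013, 0], [1, -0.12, 0, 0.013, 0], [1, -0.09, 0, 0.01, 0], [1, -0.06, 0, 0.006, 0], [1, -0.03, 0, 0.002, 0], [1, 0, 0, 0, 0], [1, 0, 0, 0, 0], [1, 0, 0, 0, 0], [1, 0, 0, 0, 0]],
  ],
)

```text
clock: 12.8
tcp_pos: [0.3222, 0.3638, 0.1662]
orientation: [1.255, 2.879, 0.002]
contact_force: [5.1, 2.8, 4.9]
grip_width: 0.027
gripper_force: 60.9
```

```bash
python3 -c "
from h import *
st()"
```

```text
t 12.80 tcp [0.3222 0.3638 0.1662] F tool [-1.47  5.65 -4.87] w 0.027 s -0.0547
```

Emit:
play_rows(
  commands=[
    [[1, -0.04, 0, 0.004, 0], [1, -0.08, 0, 0.009, 0], [1, -0.12, 0, 0.013, 0], [1, -0.12, 0, 0.013, 0], [1, -0.12, 0, 0.013, 0], [1, -0.09, 0, 0.01, 0], [1, -0.06, 0, 0.006, 0], [1, -0.03, 0, 0.002, 0], [1, 0.002, 0, 0, 0], [1, 0.002, 0, 0, 0], [1, 0.002, 0, 0, 0], [1, 0.002, 0, 0, 0]],
  ],
)

```text
clock: 13.8
tcp_pos: [0.3219, 0.364, 0.1662]
orientation: [1.255, 2.879, 0.002]
contact_force: [5.0, 2.4, 5.8]
grip_width: 0.027
gripper_force: 60.9
```

```bash
python3 -c "
from h import *
st(); f=grab('scene'); save(f,'s3.png')
cv2.imwrite('pics/s3c.png',cv2.resize(f['pixels'][210:270,190:350,::-1],(0,0),fx=4.5,fy=4.5))"
```

```text
t 13.80 tcp [0.3219 0.364  0.1662] F tool [-1.65  5.34 -5.77] w 0.027 s -0.0551
```

View pics/s3c.png

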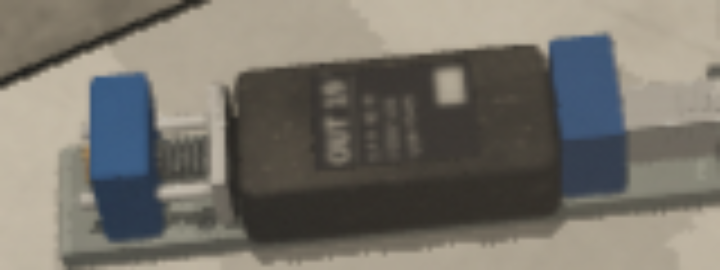

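The jaw now touches the brick, and the brick's front is about 4 mm short of the pad. The next stroke should meet it.

Emit:
play_rows(
  commands=[
    [[1, -0.04, 0, 0.004, 0], [1, -0.08, 0, 0.009, 0], [1, -0.12, 0, 0.013, 0], [1, -0.12, 0, 0.013, 0], [1, -0.12, 0, 0.013, 0], [1, -0.09, 0, 0.01, 0], [1, -0.06, 0, 0.006, 0], [1, -0.03, 0, 0.002, 0], [1, 0, 0, 0, 0], [1, 0, 0, 0, 0], [1, 0, 0, 0, 0], [1, 0, 0, 0, 0]],
  ],
)

```text
clock: 14.85
tcp_pos: [0.3231, 0.3627, 0.1661]
orientation: [1.256, 2.877, 0.0]
contact_force: [7.7, -1.1, 6.1]
grip_width: 0.0272
gripper_force: 61.0
```

```bash
python3 -c "
from h import *
st()"
```

```text
t 14.85 tcp [0.3231 0.3627 0.1661] F tool [-6.06  4.88 -6.08] w 0.0272 s -0.0534
```

Emit:
play_rows(
  commands=[
    [[1, 0.009, 0, 0, 0], [1, 0.009, 0, 0, 0], [1, 0.009, 0, 0, 0], [1, 0.009, 0, 0, 0]],
  ],
)

```text
clock: 15.18
tcp_pos: [0.3224, 0.3635, 0.1662]
orientation: [1.256, 2.876, -0.0]
contact_force: [8.7, -2.5, 6.8]
grip_width: 0.0271
gripper_force: 61.0
```

```bash
python3 -c "
from h import *
st()"
```

```text
t 15.18 tcp [0.3224 0.3635 0.1662] F tool [-7.75  4.64 -6.8 ] w 0.0271 s -0.0543
```

Emit:
play_rows(
  commands=[
    [[1, -0.045, 0, 0.004, 0], [1, -0.09, 0, 0.009, 0], [1, -0.129, 0, 0.013, 0], [1, -0.129, 0, 0.013, 0], [1, -0.129, 0, 0.013, 0], [1, -0.1, 0, 0.01, 0], [1, -0.065, 0, 0.006, 0], [1, -0.03, 0, 0.002, 0], [1, 0, 0, 0, 0], [1, 0.006, 0, 0, 0], [1, 0.006, 0, 0, 0], [1, 0.006, 0, 0, 0]],
  ],
)

```text
clock: 16.18
tcp_pos: [0.3224, 0.3635, 0.1661]
orientation: [1.257, 2.875, -0.001]
contact_force: [11.8, -5.7, 6.9]
grip_width: 0.0271
gripper_force: 61.1
```

```bash
python3 -c "
from h import *
st()"
```

```text
t 16.18 tcp [0.3224 0.3635 0.1661] F tool [-12.17   4.8   -6.84] w 0.0271 s -0.0544
```

The pull is 12.2 N, so about 20 N stays locked, which is inside the window. I'll return the handle and release it.

Emit:
play_rows(
  commands=[
    [[1, -0.045, 0, 0.004, 0], [1, -0.09, 0, 0.009, 0], [1, -0.132, 0, 0.013, 0], [1, -0.132, 0, 0.013, 0], [1, -0.132, 0, 0.013, 0], [1, -0.132, 0, 0.013, 0], [1, -0.123, 0, 0.013, 0], [1, -0.123, 0, 0.013, 0]],
  ],
)

```text
clock: 16.85
tcp_pos: [0.3362, 0.3488, 0.1636]
orientation: [1.254, 2.88, 0.002]
contact_force: [3.5, 3.2, 4.7]
grip_width: 0.027
gripper_force: 60.9
```

```bash
python3 -c "
from h import *
st()"
```

```text
t 16.85 tcp [0.3362 0.3488 0.1636] F tool [ 0.01  4.76 -4.65] w 0.027 s -0.0342
```

Rest is reached, with no force along x. Now open, then rise.

Emit:
play_rows(
  commands=[
    [[0.5, 0, 0, 0, 0], [-1, 0, 0, 0, 0], [-1, 0, 0, 0, 0], [-1, 0, 0, 0, 0], [-1, 0, 0, 0, 0], [-1, 0, 0, 0, 0], [-1, 0, 0, -0.15, 0], [-1, 0, 0, -0.35, 0], [-1, 0, 0, -0.5, 0], [-1, 0, 0, -0.6, 0], [-1, 0, 0, -0.6, 0], [-1, 0, 0, -0.6, 0]],
  ],
)

```text
clock: 17.85
tcp_pos: [0.3359, 0.3485, 0.284]
orientation: [1.254, 2.88, 0.003]
contact_force: [-0.2, 0.2, -1.1]
grip_width: 0.0856
gripper_force: 0.0
```

```bash
python3 - <<'E'
from h import *
st(); f=grab("wrist"); save(f,"w5.png"); o=f["obs"]; M=R.from_rotvec(o["orientation"]).as_matrix()
hsv=cv2.cvtColor(f["pixels"],cv2.COLOR_RGB2HSV); m=((hsv[...,0]<8)|(hsv[...,0]>172))&(hsv[...,1]>150)&(hsv[...,2]>60)
n,l,s,c=cv2.connectedComponentsWithStats(m.astype(np.uint8)); i=1+np.argmax(s[1:,4]); x,y,w,h=s[i][:4]; print(s[i])
q=at_z(f,x+w/2,y+h/2,.185); print("handle s",q@[.669,-.743,0],(q-o["tcp_pos"])@M)
E
```

```text
t 17.85 tcp [0.3359 0.3485 0.284 ] F tool [0.27 0.01 1.12] w 0.0856 s -0.0342
[ 298  222   47   36 1617]
handle s -0.032899766756994304 [-0.00135603 -0.00024047  0.0990468 ]
```

View pics/w5.png

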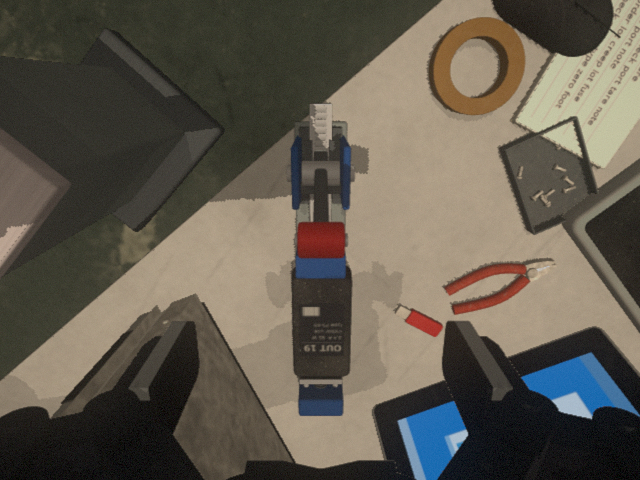

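The wrist view shows the brick (292–352, 265–375) square and pressed between the jaw and the pad. The handle is at rest and released, and the bystanders haven't moved. Handing in.

```bash
python3 -c "
from h import *
print(r.hand_in())"
```

```text
the job is handed in; nothing more can be done
None
```

The job is handed in, with no verdict returned: the brick is locked square between jaw and pad at about 20 N (±4 N, judged from a 12.2 N pull), the handle is back at rest and let go, and the other things show no visible movement.

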